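Tare the laboratory balance through its guarded key well

TASK

Zero the balance with the sample dish standing on its pan: with a fingertip, push the orange guard all the way to the right (as seen from the front of the balance), off the blue tare key, reach into the well and press the blue key fully down and hold it down for at least two seconds, then let it up and push the guard all the way back over it. Do not press the red calibration key, do not touch the pan, shift or lift the dish, or disturb the things standing round the balance.

Things in the scene. Friction and masses are not known exactly. Their poses are not given: they have to be found in the camera images.
- balance: Laboratory balance, white and grey, 240 x 200 mm and 56 mm high, fixed to the bench. Origin: centre of its underside, at the bench top. +x points from its front edge (facing the robot, with the green display) to the back, +y to its left as seen from the front, z up. Nearer the front is a black deck with two wells side by side, the blue tare key in the left one and the red calibration key in the right one.
- deck (a point): Point on the deck's surface midway between the wells, 55 mm above the bench, at x = -48 mm, y = 0 in the balance's frame; axes as the balance's. The round wells are 46 mm across and 27 mm deep, centred at y = +33 mm (blue key) and y = -33 mm (red key) from here. Two guide rails along y, 8 mm high (end stops 10 mm), 64 mm apart inside, run before and behind the wells.
- pan: Round steel weighing pan, 116 mm across, 4 mm thick, fixed at the back of the balance, centred at x = +55 mm in the balance's frame, top 63 mm above the bench. Origin: centre of its underside. Not to be touched.
- dish: Round clear petri dish with small brown bits fixed in it, 90 mm across, 16 mm high, standing loose on the pan. Origin: centre of its underside.
- guard (a joint): Sliding orange guard: 0 = shut, centred over the blue key's well; grows as it slides to the balance's right (its -y); 0.066 m = stop, fully clear of the blue key, and then covering the red key's well. About 1.5 N moves it; it stays where it is left. It may start up to 12 mm from shut.
- guard_rib (a point): Middle of the guard's upright thumb rib, 14 mm above the deck; moves with the guard. The rib is 40 mm long (balance's x), 10 mm thick (balance's y), its top 7 mm above this point. The flat plate under it, 63 (x) by 60 (y) mm, has its top 8 mm below this point. Push either long side of the rib.
- tare_key (a joint): Blue tare key's travel: 0 = up, 0.005 m = fully down. Sprung: about 1.5 N to start, 5 N fully down; springs back when let go.
- tare_key_top (a point): Centre of the top of the blue tare key (22 mm across), on the key, 14 mm below the deck when up. It stands in the middle of its 46 mm well, 13 mm above the well's floor.
- cal_key (a joint): Red calibration key's travel: 0 = up, 0.005 m = fully down. Same kind of key as the blue one, in the right-hand well. Not to be pressed.
- blower: Red rubber bulb blower, 58 x 107 x 55 mm, loose on the bench, right of the balance. Origin: centre of its underside.
- bowl: Green mixing bowl, 95 mm across, 49 mm high, loose on the bench, right of the balance. Origin: centre of its underside.
- jar: White jar with blue lid, 70 mm across, 70 mm high, loose on the bench, left of the balance. Origin: centre of its underside.
- tweezers: Steel tweezers, 130 mm long, 10 mm wide, 14 mm high, lying loose on the bench, left of the balance. Origin: centre of the underside.
Mind the look-alikes: they are no part of the job. Of the things like the dish, leave any that is green or purple; of the rest the smaller one is meant.

How it is judged (in metres and radians):
On the way, in this order (a step that is already met when the one before it is completed fails the run):
1. the guard is pushed all the way right, off the blue key (value of joint guard above 0.061 m), for 0.1 s.
2. the blue key is held fully down for about two seconds, with the guard open (value of joint tare_key above 0.004 m and value of joint guard above 0.05 m), for 1.8 s.
3. the blue key is up again and the guard is pushed all the way back over it (value of joint guard below 0.004 m and value of joint tare_key below 0.001 m), for 0.1 s.
At the end, for the whole second after the job is handed in: The guard is shut again (within 4 mm of its stop), both keys are up (within 1 mm), the dish stands at rest on the pan within 6 mm of where it stood, and the bystanders are within 20 mm of where they stood (all of step 3 and value of joint cal_key below 0.001 m and z of dish in the frame of pan between 0.002 and 0.007 m and distance of dish from where it was at the start of the episode below 0.006 m and linear speed of dish below 0.02 m/s and distance of each of blower, bowl, jar, tweezers from where it was at the start of the episode below 0.02 m); the robot touches nothing.
It fails at once if the red calibration key is pressed (more than 1.5 mm) (value of joint cal_key above 0.0015 m).
It fails at once if the robot touches the pan or the dish (contact force between any of the arm, the fingers and pan above 0.5 N or contact force between any of the arm, the fingers and dish above 0.5 N).
It fails at once if the dish is shifted or lifted by more than 6 mm (distance of dish from where it was at the start of the episode above 0.006 m).
It fails at once if a thing standing round the balance is moved by more than 20 mm (distance of any of blower, bowl, jar, tweezers from where it was at the start of the episode above 0.02 m).
It also fails if it takes over 53 s, if anything falls off the work surface, if the arm or the gripper's body presses on something with over 40 N, if the wrist force passes 120 N, or if a joint passes its speed limit or range.

ROBOT

A 6-joint arm with a two-finger parallel gripper is mounted at the origin on a cart in front of the work surface, level with it; the furniture and walls round the work are solid. World frame = base frame: x ahead of the robot, y to its left, z up, the work surface at z = 0. Lengths are in mm, angles in rad, forces in N, time in s.
With the tool pointing down it reaches from about 350 to 875 mm from the base axis. Payload 4.2 kg.
Tool frame: the origin (TCP) lies where the fingers leave the gripper's body, on its centre line; the fingertips stand 73 mm ahead of it and the grasp point (between the pads) lies 54 mm ahead of it; z points along the fingers, y is the direction in which the jaws open and shut (so a half turn about z gives the same grasp; the last joint's range is limited). The gripper opens to 85 mm and grips with 20 to 120 N. Pads are 22 mm wide; open, the fingers measure 114 mm over their backs; the gripper's body (76 mm by 85 mm) begins 54 mm behind the grasp point. The pads swing forward as they close: fully open they stand 13 mm farther back than shut.
Start: joints at [-0.989, 0.385, 0.008, 0, -1.194, -0.259], TCP at [198.28, -592.693, 303.912] pointing down, gripper open.
Joint ranges: [-3.14, 3.14], [-1.21, 2.06], [-1.07, 1.41], [-3.16, 2.05], [-2.99, -0.16], [-3.1, 3.1]. Speed limits (rad/s): [2.79, 2.79, 3.14, 3.14, 3.14, 3.14].

INTERFACE

Orientations are given as a unit quaternion [x, y, z, w].
In Python, from bench import arm gives the robot as it stands.
- The arm moves only by the tool apply_moves, never from a script. Its argument "increments" is a list that holds one entry, the list of rows, each a list of 7 numbers: the shift along the tool's x, y, z scaled (see below), then the turn, a rotation vector about the tool's x, y, z scaled (see below), then the gripper's target within -1 to 1 (fully open at 1, half-way at 0, shut at -1). A call has 1 to 10 rows; each row is the pose to reach, as a shift and turn from the pose commanded when the call began, along the tool's axes at that moment; what a row does not reach only later rows make up. The controller multiplies each number of a shift by 100 mm and each number of a turn by 0.5 rad. A row lasts 1/10 s, in which the tool goes at most 50 mm and 8.59 degrees, less where a joint would pass 70% of its speed; a pose out of reach is approached as far as the arm can. A call with a number of a shift or a turn outside -1 to 1 is refused whole. A call with a gripper value outside its range is refused whole. The fingers move at their own pace and stop on an object; the grip force is fixed at half the most. Time passes only in rows, so rows that repeat a pose let the fingers close. It gives the time, the measured TCP pose, the force and the opening at its end, in the units of the state.
- arm.read_state(): the state, without advancing time (a new reading comes with each control period).
- arm.get_image(name): name is "side" or "top"; returns a dict with "img" (480x640x3 uint8, red, green, blue), "fx", "fy", "cx", "cy" (pixels), "k1" (the pictures are not rectified: a ray, as slopes to the right and down, at radius r is drawn at 1 + k1 r^2 times it, then the intrinsics apply), "pose" (4x4, takes a point from camera to world coordinates). Camera axes: x right, y up, looking along -z (the intrinsics and any distortion apply to the point x, -y, -z); pixel columns grow to the right and rows downward; lengths in mm; the calibration is good to about 2 mm. A picture is of the moment at which its call begins. There is no depth.
- arm.job_done(): hands the job in, once; it reports no verdict.
Trained networks look in a picture, given as the dict that the camera call returned (one of the last four; its "shot" number tells which), for a name from the list of things; names that differ only in an ending like _2 or _b are one class to them, and where a whole thing is asked for, a point or a joint stands for the part that bears it (a point fixed in the world has none). Each returns a list of dicts, best first, with "conf" (0 to 1); they miss things now and then, are a little off and sometimes report something else, mostly with a low value. They report only what shows in the picture. A call takes as long as a camera call. They do not tell look-alikes from the thing itself.
- arm.outline_of(label, picture): "pixels" (480x640 bool, what is visible of it) and "box" ([centre column, centre row, width, height] in pixels, round what is visible of it).
- arm.mark_of(label, picture): "at" ([column, row] in pixels: a listed point, or the origin of a listed thing).
The state is a dict: "clock": time; "joints": joint angles; "joint_vel": joint speeds; "joint_efforts": joint torques, N m; "position": TCP position; "ee_rot": TCP orientation; "contact_force": force on the tool from outside, world axes, zero at the start; "wrist_torque": the same for the moment, N m; "gripper_width": finger opening in mm.
Only numpy, scipy, OpenCV 4.12 (cv2) and the standard library are available. Lean on these libraries where they do the work, as an engineer would, in place of code of your own. Each camera call takes 0.05 s, during which the arm holds its last target.

## Working session

There is one attempt and no reset: what is moved stays moved. The work goes in short steps, Python scripts to look and compute and a tool call to move; the robot and the scene stay as the last step left them, time stands still between calls to the robot, and variables do not carry over. Pictures are saved under pics/ and viewed, and the job is handed in when it is done.

Besides the shell and the picture viewer there is one more tool, called after "Request:" by a JSON object that holds its "name" and its "arguments". apply_moves: Moves the arm, as the interface text tells. Shifts and turns lie within -1 to 1; 1 stands for 100 mm of shift or 0.5 rad of turn. Its arguments: {"type":"object","properties":{"increments":{"type":"array"}},"required":["increments"]}

```bash
mkdir -p pics; ls
cat > h.py <<'E'
import numpy as np, cv2
from bench import arm
def ray(p,uv):
    pts=np.array(uv,float).reshape(-1,2)
    out=[]
    for u,v in pts:
        xd=(u-p['cx'])/p['fx']; yd=(v-p['cy'])/p['fy']
        x,y=xd,yd
        for _ in range(20):
            r2=x*x+y*y; x=xd/(1+p['k1']*r2); y=yd/(1+p['k1']*r2)
        T=np.array(p['pose']); d=T[:3,:3]@np.array([x,-y,-1.]); out.append((T[:3,3],d/np.linalg.norm(d)))
    return out
def onz(p,uv,z):
    return np.array([o+d*(z-o[2])/d[2] for o,d in ray(p,uv)])
def proj(p,X):
    T=np.linalg.inv(np.array(p['pose'])); X=np.array(X,float).reshape(-1,3)
    c=X@T[:3,:3].T+T[:3,3]; x=c[:,0]/-c[:,2]; y=-c[:,1]/-c[:,2]; s=1+p['k1']*(x*x+y*y)
    return np.c_[p['fx']*x*s+p['cx'],p['fy']*y*s+p['cy']]
def tri(a,b):
    (o1,d1),(o2,d2)=a,b
    A=np.c_[d1,-d2]; t=np.linalg.lstsq(A,o2-o1,rcond=None)[0]
    p,q=o1+d1*t[0],o2+d2*t[1]; return (p+q)/2,np.linalg.norm(p-q)
E
python3 - <<'E'
from h import *
s=arm.read_state(); print(s)
P={}
for n in('side','top'):
    p=arm.get_image(n); P[n]=p
    cv2.imwrite(f'pics/{n}0.png',p['img'][:,:,::-1]); print(n,p['fx'],p['k1'],np.round(p['pose'],3).tolist())
M={}
for l in['balance','deck','pan','dish','guard_rib','tare_key_top','blower','bowl','jar','tweezers']:
    for n in P:
        r=arm.mark_of(l,P[n]); M[l,n]=r
        print(l,n,[(np.round(x['at']).tolist(),round(x['conf'],2)) for x in r[:3]])
    if M[l,'side'] and M[l,'top']:
        X,e=tri(ray(P['side'],M[l,'side'][0]['at'])[0],ray(P['top'],M[l,'top'][0]['at'])[0]); print('   ',np.round(X,1),round(e,1))
E
```

```text
pics
{'clock': 0.0, 'joints': array([-9.89414725e-01,  3.85567407e-01,  6.62674927e-03, -5.04330602e-04,
       -1.19397307e+00, -2.58633258e-01]), 'joint_vel': array([ 6.61253070e-05,  1.04874976e-03,  3.14966406e-04,  5.69140208e-04,
       -2.24029359e-03,  1.58153661e-03]), 'joint_efforts': array([-1.51022534e-03, -3.92291164e+01,  1.88400882e+01,  4.18626577e+00,
       -4.69657636e-03,  7.15818743e-06]), 'position': array([ 198.14804985, -592.3162292 ,  302.81441726]), 'ee_rot': array([-1.60582752e-01,  9.87021785e-01,  1.06225309e-03, -2.17698497e-04]), 'contact_force': array([-0.05422589, -0.33816457, -0.25456656]), 'wrist_torque': array([0.04886241, 0.01675698, 0.05333147]), 'gripper_width': 85.35439426139655}
side 624.730323689 -0.1455323008133829 [[-0.97, 0.115, -0.215, 193.638], [-0.243, -0.543, 0.804, 1370.68], [-0.024, 0.832, 0.555, 1002.893], [0.0, 0.0, 0.0, 1.0]]
top 473.5756344562294 0.035072199758576214 [[0.089, 0.974, -0.21, 282.809], [-0.996, 0.088, -0.015, 16.541], [0.003, 0.21, 0.978, 1382.729], [0.0, 0.0, 0.0, 1.0]]
balance side [([345.0, 243.0], 0.7)]
balance 
[... 314 characters left out ...]
 [([273.0, 284.0], 0.96), ([359.0, 238.0], 0.88), ([421.0, 252.0], 0.81)]
    [432.  129.6 241.8] 76.4
guard_rib side [([356.0, 232.0], 0.78)]
guard_rib top [([342.0, 270.0], 0.62)]
    [474.2 -47.   69.5] 16.9
tare_key_top side []
tare_key_top top [([357.0, 235.0], 0.35)]
blower side [([388.0, 204.0], 0.52)]
blower top [([443.0, 292.0], 0.61)]
    [ 440.2 -347.9   -7.5] 4.1
bowl side [([293.0, 200.0], 0.95)]
bowl top [([434.0, 195.0], 0.55)]
    [ 739.9 -311.6  -11.7] 16.3
jar side [([295.0, 338.0], 0.68)]
jar top [([216.0, 232.0], 0.63), ([354.0, 273.0], 0.3)]
    [552.3 332.2   2.4] 3.5
tweezers side [([354.0, 354.0], 0.62)]
tweezers top [([206.0, 279.0], 0.6)]
    [411.6 344.7  -8.1] 7.5
```

View pics/side0.png

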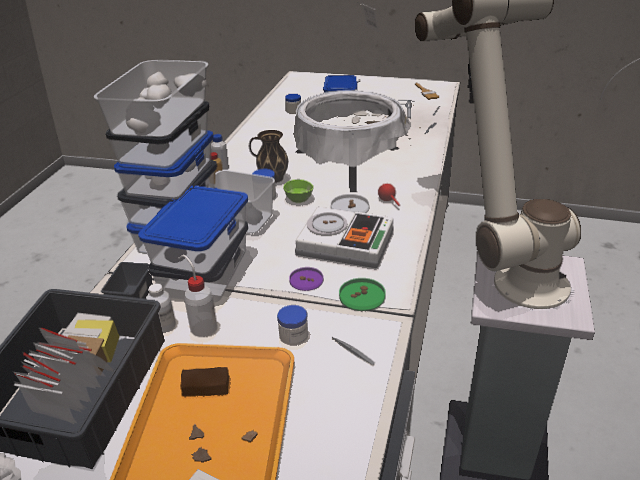

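View pics/top0.png

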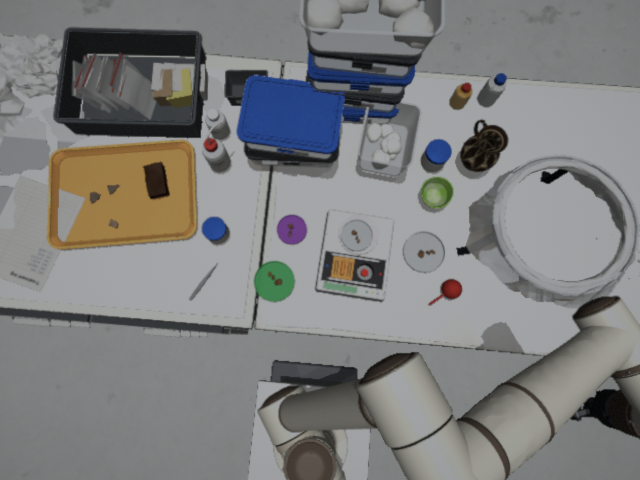

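Run:
```python
import cv2
a=cv2.imread('pics/side0.png')[180:320,260:460]; b=cv2.imread('pics/top0.png')[190:330,270:430]
cv2.imwrite('pics/side0c.png',cv2.resize(a,None,fx=4,fy=4,interpolation=2)); cv2.imwrite('pics/top0c.png',cv2.resize(b,None,fx=4,fy=4,interpolation=2))
```

```text
(no output)
```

View pics/side0c.png

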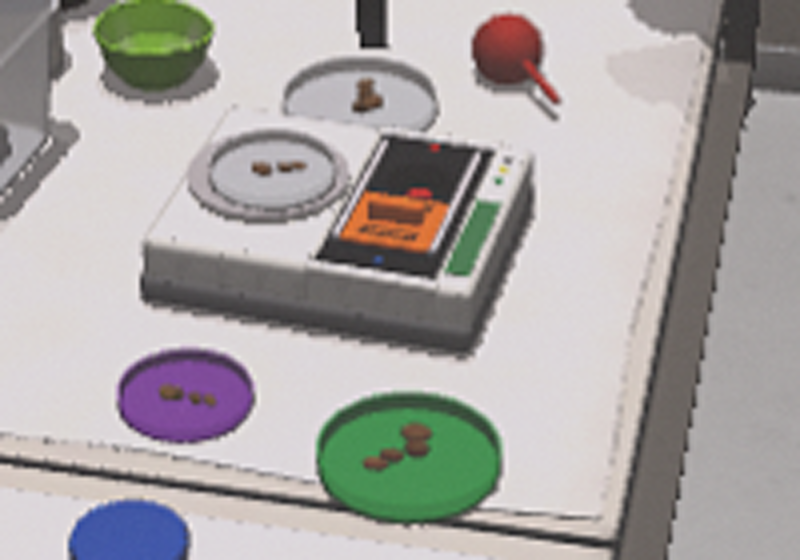

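View pics/top0c.png

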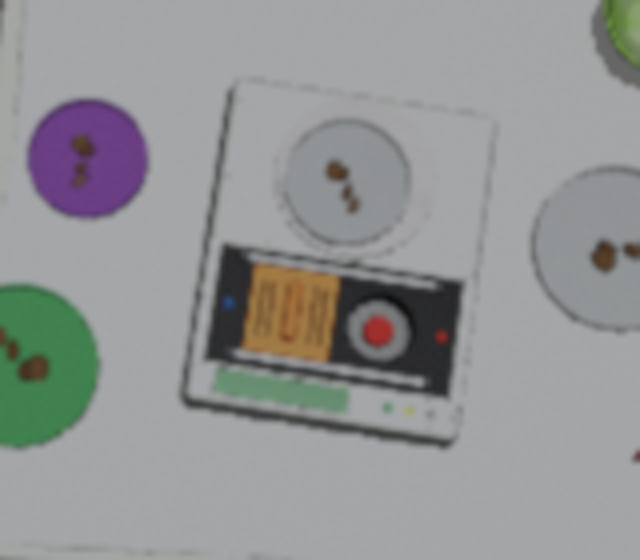

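Candidates for the dish in the top picture: clear dish on the pan (357,236), larger clear dish on the bench (424,252), purple dish (292,229) and green dish (275,282). The clear one on the pan is meant: it's the smaller clear one. The crop confirms this. There is only one balance. The orange guard is at the left, slightly off shut (342,270). The red key is visible at (364,273). Next I'll fit the balance pose.

```bash
cat > fit.py <<'E'
from h import *
from scipy.optimize import least_squares, minimize
def bal(th,pts):
    x,y,a=th; c,s=np.cos(a),np.sin(a); pts=np.array(pts,float).reshape(-1,3)
    return np.c_[x+c*pts[:,0]-s*pts[:,1],y+s*pts[:,0]+c*pts[:,1],pts[:,2]]
E
python3 - <<'E'
from fit import *
P={n:arm.get_image(n) for n in('side','top')}
box=[[sx*120,sy*100,z] for sx in(-1,1) for sy in(-1,1) for z in(0,56)]
masks={}
for n in P:
    r=arm.outline_of('balance',P[n]); print(n,[(x['box'],x['conf']) for x in r])
    m=max(r,key=lambda x:x['conf'])['pixels'].astype(np.uint8)
    for l in('pan','dish','guard_rib'):
        for x in arm.outline_of(l,P[n]):
            if x['conf']>.3:
                print(n,l,np.round(x['box'],1),round(x['conf'],2))
    masks[n]=m
def sil(n,th):
    h=cv2.convexHull((proj(P[n],bal(th,box))*16).astype(np.int32).reshape(-1,1,2))
    m=np.zeros((480*1,640),np.uint8); cv2.fillConvexPoly(m,h,1,shift=4); return m
# contours: distance of mask contour points to projected hull
cont={n:max(cv2.findContours(masks[n],cv2.RETR_EXTERNAL,cv2.CHAIN_APPROX_NONE)[0],key=len).reshape(-1,2) for n in P}
def res(th,names=('side','top')):
    o=[]
    for n in names:
        h=cv2.convexHull(proj(P[n],bal(th,box)).astype(np.float32))
        o+= [cv2.pointPolygonTest(h,(float(u),float(v)),True) -0.5 for u,v in cont[n]]
    return np.array(o)
for names in(('side','top'),('top',),('side',)):
    f=least_squares(lambda t:res(t,names),[530,-85,-.15],loss='soft_l1',x_scale=[10,10,.1],diff_step=1e-3)
    print(names,f.x,np.sqrt(np.mean(f.fun**2)))
    t=f.x
    print([ (n,np.round(proj(P[n],bal(t,[[-48,0,55],[-48,-33,41],[55,0,63]])),1).tolist()) for n in P])
img=P['top']['img'].astype(int); r=(img[:,:,0]>150)&(img[:,:,1]<90)
r[:, :345]=0; r[:,375:]=0; r[:255]=0;r[290:]=0
v,u=np.nonzero(r); print('red',u.mean(),v.mean(),len(u), onz(P['top'],[u.mean(),v.mean()],41))
E
```

```text
side [([345.2, 236.9, 102.6, 64.5], 0.56), ([297.1, 190.5, 27.9, 21.0], 0.46)]
side pan [328.  227.4  38.7  22.1] 0.6
side dish [363.5 295.1  47.2  35.8] 0.92
side dish [327.5 224.7  31.3  21. ] 0.91
side dish [352.  207.   40.3  20.2] 0.72
side dish [292.5 325.8  27.2  41.7] 0.6
side guard_rib [356.9 234.5  25.8  14.8] 0.86
top [([355.6, 256.8, 80.1, 92.9], 0.91)]
top pan [358.6 236.2  39.6  40.3] 0.63
top dish [425.1 252.8  46.8  42.8] 0.89
top dish [275.1 283.5  40.5  39.4] 0.86
top dish [357.1 237.2  32.   34.8] 0.85
top dish [292.1 232.4  30.7  29.8] 0.57
top guard_rib [340.7 271.5  23.8  24. ] 0.85
top guard_rib [356.2 257.4  76.5  89.5] 0.5
('side', 'top') [ 5.19587988e+02 -8.23821093e+01 -6.01804299e-02] 1.2557436078118855
[('side', [[362.6, 230.8], [365.5, 228.9], [327.5, 223.2]]), ('top', [[353.3, 269.7], [364.4, 272.1], [358.3, 233.8]])]
('top',) [ 5.18584686e+02 -8.13657677e+01 -6.08261080e-02] 0.7634927450695274
[('side', [[362.9, 231.0], [365.8, 229.1], [327.8, 223.4]]), ('top', [[352.9, 270.0], [364.0, 272.4], [357.9, 234.1]])]
('side',) [ 5.22299160e+02 -8.87018191e+01 -4.91093158e-02] 1.2694231461836814
[('side', [[362.1, 229.4], [364.9, 227.5], [327.0, 222.1]]), ('top', [[355.8, 269.0], [366.9, 271.2], [360.4, 233.0]])]
red 364.2173913043478 272.0869565217391 23 [[ 469.63274116 -111.89733639   41.        ]]
```

Run:
```python
from fit import *
P={n:arm.get_image(n) for n in('side','top')}
th=[519.5,-82,-.060]
print(onz(P['top'],[[327.25,265.75],[380.5,274.25]],55))
ang=np.linspace(0,2*np.pi,40)
def circ(x,y,z,r): return [[x+r*np.cos(a),y+r*np.sin(a),z] for a in ang]
polys=[[[-120,-100,56],[-120,100,56],[120,100,56],[120,-100,56],[-120,-100,56]],circ(55,0,63,58),circ(-48,-33,55,23),circ(-48,-33,41,11),circ(-48,33,55,23),
 [[-120,-100,0],[-120,100,0],[120,100,0]]]
for n,(u0,v0) in {'side':(260,180),'top':(280,190)}.items():
    p=P[n]; im=cv2.resize(p['img'][v0:v0+140,u0:u0+170,::-1],None,fx=4.5,fy=4.5,interpolation=cv2.INTER_CUBIC)
    for q in polys:
        k=(proj(p,bal(th,q))-[u0,v0]+.5)*4.5
        cv2.polylines(im,[k.astype(np.int32).reshape(-1,1,2)],False,(255,0,255),1)
    cv2.imwrite(f'pics/{n}1ov.png',im)
    # orange
    hsv=cv2.cvtColor(p['img'],cv2.COLOR_RGB2HSV); m=(hsv[...,0]>6)&(hsv[...,0]<20)&(hsv[...,1]>140)&(hsv[...,2]>120)
    m[:215 if n=='side' else 250]=0;m[260 if n=='side' else 290:]=0;m[:,:330 if n=='side' else 325]=0;m[:,385 if n=='side' else 365:]=0
    v,u=np.nonzero(m); print(n,'orange',u.min(),u.max(),v.min(),v.max(),u.mean(),v.mean())
    X=onz(p,[u.mean(),v.mean()],61)[0]; c,s=np.cos(th[2]),np.sin(th[2]); d=X[:2]-th[:2]; print(X,'bal',c*d[0]+s*d[1],-s*d[0]+c*d[1])
```

```text
[[ 476.2648213    -5.34472637   55.        ]
 [ 465.70467442 -156.56874058   55.        ]]
side orange 345 371 228 242 358.28632478632477 235.16666666666666
[477.20183889 -45.9120744   61.        ] bal -44.386023862958645 33.486619611294515
top orange 331 354 257 278 342.55919395466 267.4609571788413
[474.41744426 -48.50323133  61.        ] bal -47.01003193363403 30.733161912436753
```

View pics/top1ov.png

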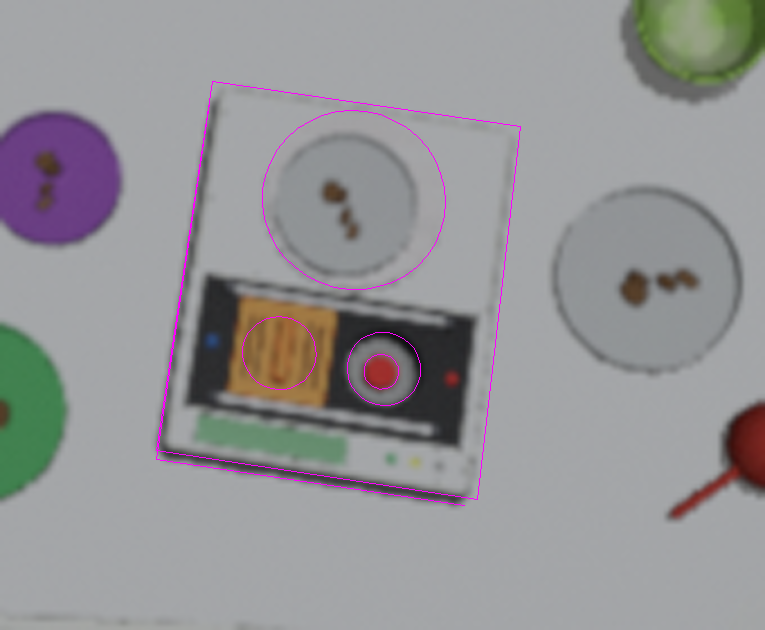

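View pics/side1ov.png

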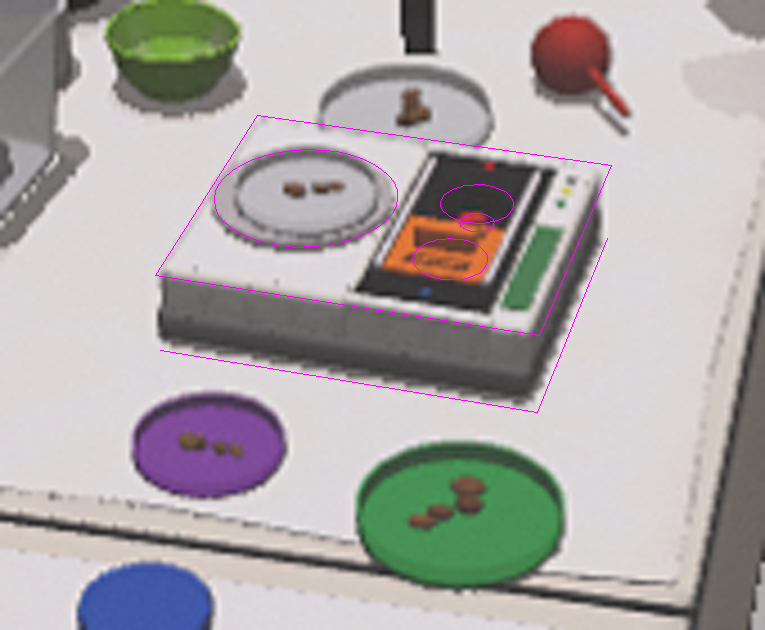

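Balance pose: deck centre ≈ (471,-80), yaw ≈ -0.065, blue well ≈ (473.7,-46.7), rib ≈ (475.5,-47). The overlay wells match in the top view; the side view is off by about 2 px. Next I'll travel high with the gripper shut.

Request:
{"name": "apply_moves", "arguments": {"increments": [[[-0.15,0.15,0,0,0,0,-1],[-0.36,0.37,0,0,0,0,-1],[-0.6,0.62,0,0,0,0,-1],[-0.82,0.84,0,0,0,0,-1],[-0.97,1.0,0,0,0,0,-1]]]}}

```text
clock: 2.2
position: [259.1, -465.6, 304.1]
ee_rot: [-0.161, 0.987, -0.0, 0.0]
contact_force: [0.0, -0.2, 0.3]
gripper_width: 12.3
```

Request:
{"name": "apply_moves", "arguments": {"increments": [[[-0.24,0.25,0,0,0,0,-1],[-0.48,0.5,0,0,0,0,-1],[-0.72,0.75,0,0,0,0,-1],[-0.97,1.0,0,0,0,0,-1]]]}}

```text
clock: 2.6
position: [319.2, -340.3, 304.2]
ee_rot: [-0.161, 0.987, -0.0, 0.0]
contact_force: [0.5, -0.2, -0.1]
gripper_width: 0.2
```

Request:
{"name": "apply_moves", "arguments": {"increments": [[[-0.24,0.25,0,0,0,0,-1],[-0.48,0.5,0,0,0,0,-1],[-0.72,0.75,0,0,0,0,-1],[-0.97,1.0,0,0,0,0,-1]]]}}

```text
clock: 3.0
position: [379.4, -214.6, 304.3]
ee_rot: [-0.161, 0.987, -0.0, 0.0]
contact_force: [1.1, 0.7, -0.4]
gripper_width: 0.1
```

Request:
{"name": "apply_moves", "arguments": {"increments": [[[-0.24,0.25,0,0,0,0,-1],[-0.48,0.5,0,0,0,0,-1],[-0.72,0.75,0,0,0,0,-1],[-0.97,1.0,0,0,0,0,-1],[-0.97,1.0,0,0,0,0,-1],[-0.97,1.0,0,0,0,0,-1]]]}}

```text
clock: 3.6
position: [439.5, -89.7, 303.9]
ee_rot: [-0.162, 0.987, 0.0, -0.0]
contact_force: [0.0, -0.3, -0.6]
gripper_width: 0.4
```

Request:
{"name": "apply_moves", "arguments": {"increments": [[[-0.19,0.19,0.0,0,0,0.2,-1],[-0.38,0.38,0.2,0,0,0.4,-1],[-0.57,0.58,0.5,0,0,0.6,-1],[-0.57,0.58,0.8,0,0,0.775,-1],[-0.57,0.58,1.0,0,0,0.775,-1],[-0.57,0.58,1.0,0,0,0.775,-1],[-0.57,0.58,1.0,0,0,0.775,-1]]]}}

```text
clock: 4.3
position: [475.2, -18.0, 204.4]
ee_rot: [0.033, 0.999, -0.0, 0.0]
contact_force: [-0.5, -0.7, 0.5]
gripper_width: -0.1
```

```bash
cat > look.py <<'E'
from fit import *
import sys
t=sys.argv[1]; s=arm.read_state()
print(s['clock'],np.round(s['position'],1),np.round(s['ee_rot'],4),np.round(s['contact_force'],1))
for n,(u0,v0,w,h) in {'side':(300,160,130,110),'top':(300,200,110,95)}.items():
    p=arm.get_image(n); cv2.imwrite(f'pics/{n}{t}.png',cv2.resize(p['img'][v0:v0+h,u0:u0+w,::-1],None,fx=5,fy=5,interpolation=cv2.INTER_CUBIC))
    np.save(f'{n}.npy',p,allow_pickle=True)
E
python3 look.py 2
```

```text
4.3 [475.2 -18.  204.4] [ 3.270e-02  9.995e-01 -2.000e-04  1.000e-04] [-0.5 -0.7  0.5]
```

View pics/side2.png

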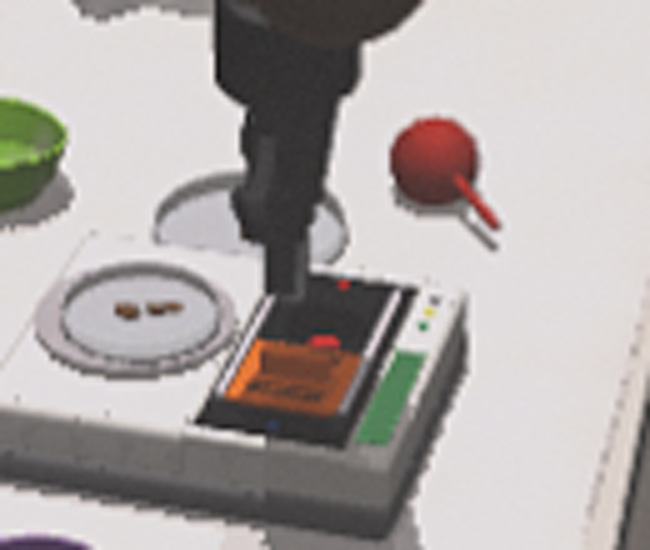

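View pics/top2.png

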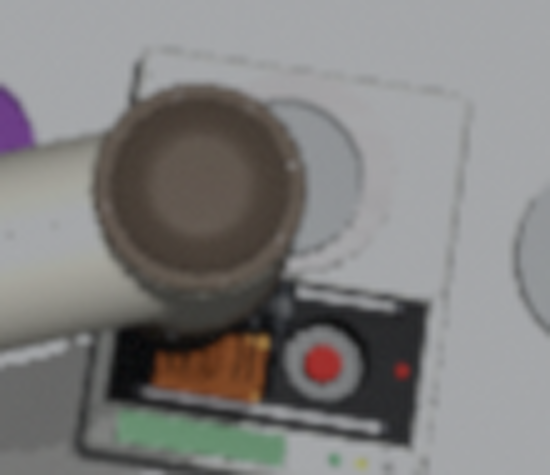

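Run:
```python
from fit import *
for n,o in(('side',(300,160)),('top',(300,200))):
    p=np.load(n+'.npy',allow_pickle=True).item()
    print(n,((proj(p,[[475.2,-18,131.4],[473.7,-46.7,55],[475.5,-47,76],[471.3,-80,55]])-o)*5).round())
```

```text
side [[285. 293.]
 [298. 385.]
 [295. 352.]
 [314. 354.]]
top [[164. 312.]
 [209. 340.]
 [212. 331.]
 [267. 349.]]
```

Request:
{"name": "apply_moves", "arguments": {"increments": [[[0,0,0.2,0,0,0,-1],[0,0,0.4,0,0,0,-1],[0,0,0.55,0,0,0,-1],[0,0,0.64,0,0,0,-1],[0,0,0.64,0,0,0,-1],[0,0,0.64,0,0,0,-1]]]}}

```text
clock: 5.0
position: [475.7, -17.1, 140.8]
ee_rot: [0.032, 0.999, 0.0, 0.001]
contact_force: [0.1, 0.2, 0.1]
gripper_width: 0.2
```

```bash
python3 look.py 3
```

```text
5.0 [475.7 -17.1 140.8] [3.230e-02 9.995e-01 2.000e-04 9.000e-04] [0.1 0.2 0.1]
```

View pics/side3.png

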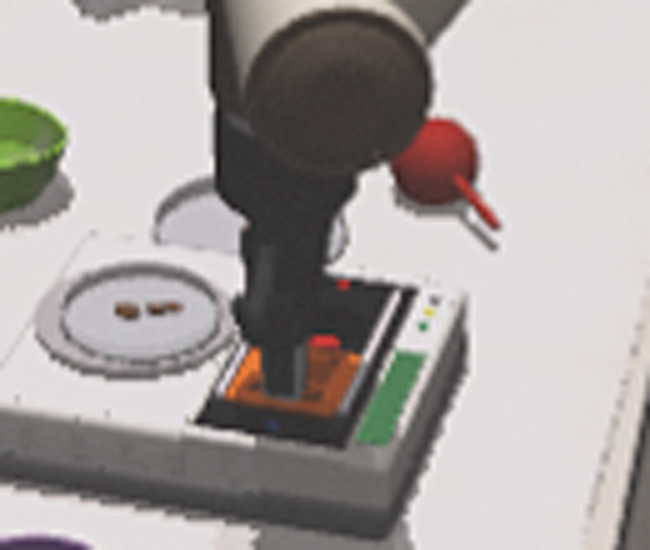

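Request:
{"name": "apply_moves", "arguments": {"increments": [[[0,-0.1,0,0,0,0,-1],[0,-0.2,0,0,0,0,-1],[0,-0.3,0,0,0,0,-1],[0,-0.4,0,0,0,0,-1],[0,-0.5,0,0,0,0,-1],[0,-0.6,0,0,0,0,-1],[0,-0.66,0,0,0,0,-1],[0,-0.7,0,0,0,0,-1]]]}}

```text
clock: 5.9
position: [470.6, -87.8, 140.0]
ee_rot: [0.033, 0.999, -0.0, 0.0]
contact_force: [0.3, 1.5, 2.7]
gripper_width: -0.3
```

```bash
python3 look.py 4
```

```text
5.9 [470.6 -87.8 140. ] [ 3.260e-02  9.995e-01 -0.000e+00  3.000e-04] [0.3 1.5 2.7]
```

View pics/side4.png

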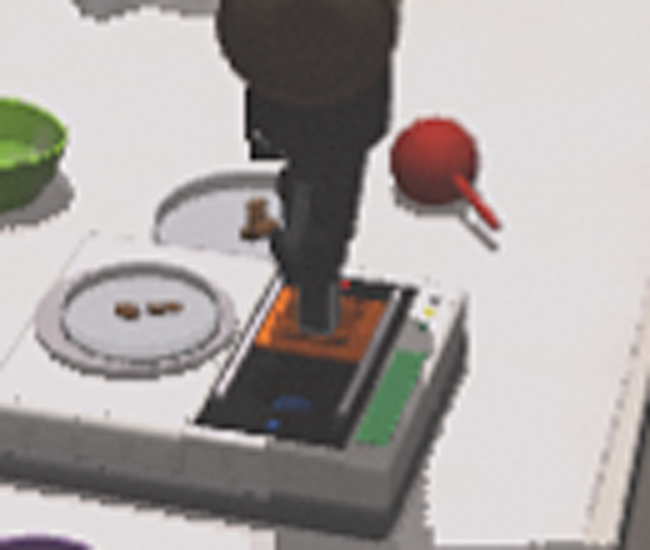

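View pics/top4.png

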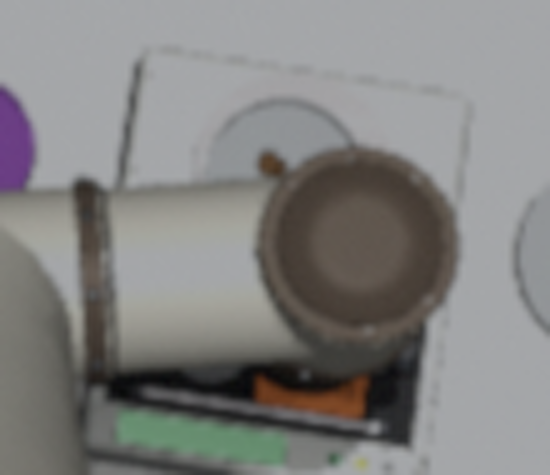

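The guard moved with about 1.5 N, and the blue key shows at (358,240). I'll continue to the stop.

Request:
{"name": "apply_moves", "arguments": {"increments": [[[0,-0.03,0,0,0,0,-1],[0,-0.06,0,0,0,0,-1],[0,-0.06,0,0,0,0,-1]]]}}

```text
clock: 6.3
position: [469.6, -93.2, 139.5]
ee_rot: [0.032, 0.999, -0.0, -0.001]
contact_force: [-0.4, 0.5, -0.4]
gripper_width: 0.5
```

Request:
{"name": "apply_moves", "arguments": {"increments": [[[0,-0.03,0,0,0,0,-1],[0,-0.03,0,0,0,0,-1]]]}}

```text
clock: 6.5
position: [469.5, -95.2, 139.6]
ee_rot: [0.033, 0.999, 0.001, -0.0]
contact_force: [-1.1, 8.2, 0.4]
gripper_width: -0.3
```

Hard stop reached at 8 N. I'll back off, rise and look.

Request:
{"name": "apply_moves", "arguments": {"increments": [[[0,-0.02,0,0,0,0,-1],[0,-0.02,0,0,0,0,-1],[0,0.1,0,0,0,0,-1],[0,0.15,-0.1,0,0,0,-1],[0.0,0.15,-0.4,0,0,0,-1],[0.0,0.15,-0.7,0,0,0,-1],[0.0,0.15,-1.0,0,0,0,-1],[0.0,0.15,-1.0,0,0,0,-1]]]}}

```text
clock: 7.3
position: [473.0, -81.2, 245.0]
ee_rot: [0.032, 0.999, 0.0, 0.005]
contact_force: [0.2, 0.4, 0.3]
gripper_width: 0.1
```

```bash
python3 look.py 5
python3 - <<'E'
from fit import *
p=np.load('side.npy',allow_pickle=True).item(); im=p['img'].astype(int)
m=(im[...,2]>im[...,0]+35)&(im[...,2]>70); m[:220]=0;m[260:]=0;m[:,:330]=0;m[:,385:]=0
n,l,st,c=cv2.connectedComponentsWithStats(m.astype(np.uint8)); print(st,c)
print((proj(p,[[473.7,-46.7,41],[473.7,-46.7,55]])))
E
```

```text
7.3 [473.  -81.2 245. ] [3.170e-02 9.995e-01 1.000e-04 5.100e-03] [0.2 0.4 0.3]
[[     0      0    640    480 307188]
 [   355    239      4      3      9]
 [   354    244      2      2      3]] [[319.4985644  239.49993489]
 [356.88888889 240.11111111]
 [354.33333333 244.33333333]]
[[359.54039216 241.19471393]
 [359.57401878 236.97708063]]
```

View pics/side5.png

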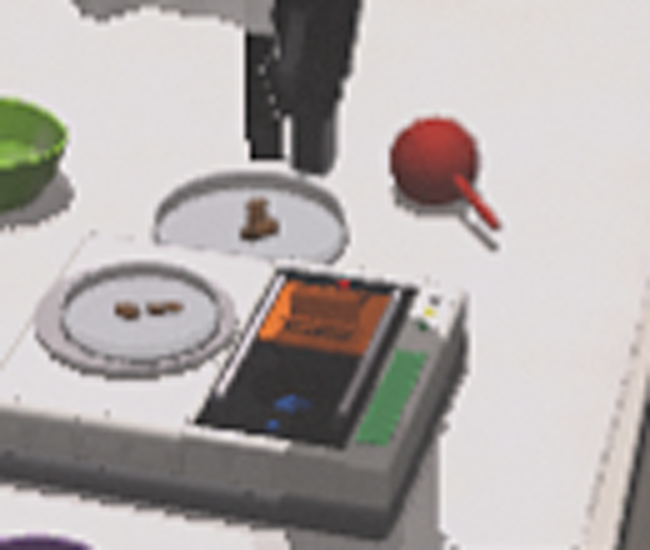

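View pics/top5.png

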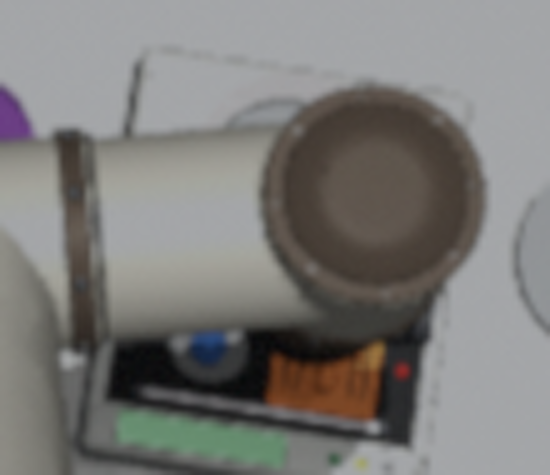

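Run:
```python
from fit import *
p=np.load('top.npy',allow_pickle=True).item(); im=p['img'].astype(int)
print(proj(p,[[473.7,-46.7,41],[473.7,-46.7,55]]))
m=(im[...,2]>im[...,0]+40)&(im[...,2]>90); m[:260]=0;m[285:]=0;m[:,:330]=0;m[:,355:]=0
n,l,st,c=cv2.connectedComponentsWithStats(m.astype(np.uint8)); print(st[1:],c[1:])
for k in c[1:]: print(onz(p,k,41))
```

```text
[[341.48742574 268.62876674]
 [341.77482523 267.95107899]]
[[339 267   6   2  12]] [[341.5 267.5]]
[[476.93404366 -46.48648268  41.        ]]
```

Request:
{"name": "apply_moves", "arguments": {"increments": [[[0,0.17,0,0,0,0,-1],[0,0.34,0.1,0,0,0,-1],[0,0.34,0.4,0,0,0,-1],[0,0.34,0.75,0,0,0,-1],[0,0.34,0.75,0,0,0,-1],[0,0.34,0.75,0,0,0,-1],[0,0.34,0.75,0,0,0,-1]]]}}

```text
clock: 8.1
position: [473.9, -47.1, 166.2]
ee_rot: [0.032, 0.999, 0.0, 0.001]
contact_force: [-0.1, 0.1, 0.5]
gripper_width: 0.1
```

```bash
python3 look.py 6
```

```text
8.1 [473.9 -47.1 166.2] [0.0322 0.9995 0.     0.0011] [-0.1  0.1  0.5]
```

View pics/side6.png

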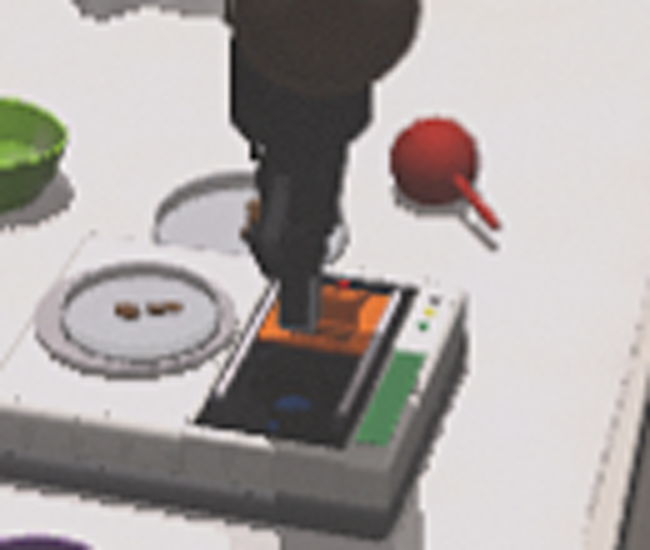

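Request:
{"name": "apply_moves", "arguments": {"increments": [[[0,0,0.15,0,0,0,-1],[0,0,0.3,0,0,0,-1],[0,0,0.4,0,0,0,-1],[0,0,0.46,0,0,0,-1],[0,0,0.46,0,0,0,-1],[0,0,0.46,0,0,0,-1]]]}}

```text
clock: 8.8
position: [473.4, -47.1, 119.4]
ee_rot: [0.032, 0.999, 0.0, 0.0]
contact_force: [0.4, 0.3, -0.1]
gripper_width: 0.2
```

Request:
{"name": "apply_moves", "arguments": {"increments": [[[0,0,0.02,0,0,0,-1],[0,0,0.04,0,0,0,-1],[0,0,0.06,0,0,0,-1],[0,0,0.08,0,0,0,-1],[0,0,0.08,0,0,0,-1]]]}}

```text
clock: 9.3
position: [473.3, -47.1, 111.0]
ee_rot: [0.032, 0.999, -0.0, 0.0]
contact_force: [-1.0, -0.4, 2.3]
gripper_width: 0.1
```

Request:
{"name": "apply_moves", "arguments": {"increments": [[[0,0,0.02,0,0,0,-1],[0,0,0.04,0,0,0,-1],[0,0,0.04,0,0,0,-1]]]}}

```text
clock: 9.6
position: [473.3, -47.1, 108.5]
ee_rot: [0.032, 0.999, -0.0, 0.0]
contact_force: [-4.6, 1.3, 16.5]
gripper_width: -0.2
```

Request:
{"name": "apply_moves", "arguments": {"increments": [[[0,0,0.01,0,0,0,-1],[0,0,0.01,0,0,0,-1],[0,0,0.01,0,0,0,-1],[0,0,0.01,0,0,0,-1],[0,0,0.01,0,0,0,-1],[0,0,0.01,0,0,0,-1],[0,0,0.01,0,0,0,-1],[0,0,0.01,0,0,0,-1],[0,0,0.01,0,0,0,-1],[0,0,0.01,0,0,0,-1]]]}}

```text
clock: 10.6
position: [473.3, -47.1, 108.3]
ee_rot: [0.032, 0.999, -0.0, 0.001]
contact_force: [-6.0, 2.7, 23.2]
gripper_width: 0.0
```

```bash
python3 look.py 7
```

```text
10.6 [473.3 -47.1 108.3] [ 3.170e-02  9.995e-01 -2.000e-04  5.000e-04] [-6.   2.7 23.2]
```

View pics/side7.png

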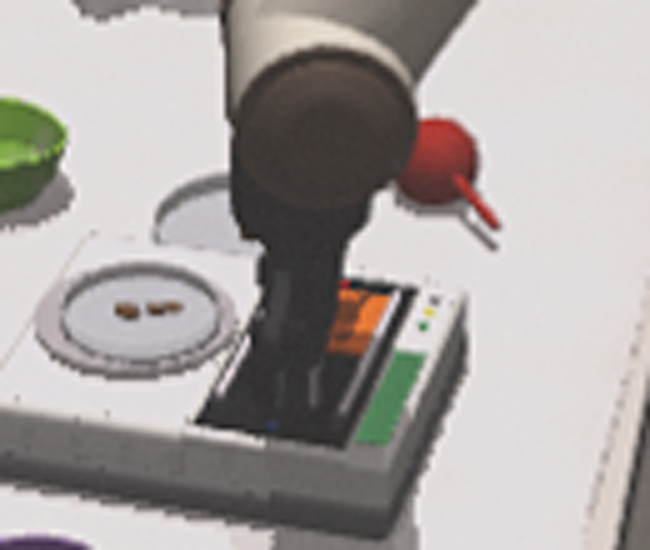

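Bottomed out: 23 N against a hard stop 5 mm below first contact. I'll keep holding.

Request:
{"name": "apply_moves", "arguments": {"increments": [[[0,0,0,0,0,0,-1],[0,0,0,0,0,0,-1],[0,0,0,0,0,0,-1],[0,0,0,0,0,0,-1],[0,0,0,0,0,0,-1],[0,0,0,0,0,0,-1],[0,0,0,0,0,0,-1],[0,0,0,0,0,0,-1],[0,0,0,0,0,0,-1],[0,0,0,0,0,0,-1]]]}}

```text
clock: 11.7
position: [473.3, -47.1, 108.3]
ee_rot: [0.032, 0.999, -0.0, 0.001]
contact_force: [-6.7, 1.6, 23.3]
gripper_width: 0.4
```

Request:
{"name": "apply_moves", "arguments": {"increments": [[[0,0,0,0,0,0,-1],[0,0,0,0,0,0,-1],[0,0,0,0,0,0,-1],[0,0,0,0,0,0,-1],[0,0,0,0,0,0,-1],[0,0,0,0,0,0,-1],[0,0,0,0,0,0,-1],[0,0,0,0,0,0,-1]]]}}

```text
clock: 12.5
position: [473.3, -47.1, 108.3]
ee_rot: [0.032, 0.999, -0.0, 0.001]
contact_force: [-6.4, 1.8, 23.0]
gripper_width: 0.1
```

Request:
{"name": "apply_moves", "arguments": {"increments": [[[0,0,-0.1,0,0,0,-1],[0,0,-0.3,0,0,0,-1],[0,0,-0.6,0,0,0,-1],[0,0,-0.9,0,0,0,-1],[0,0,-0.9,0,0,0,-1],[0,0,-0.9,0,0,0,-1]]]}}

```text
clock: 13.1
position: [472.9, -47.1, 196.1]
ee_rot: [0.033, 0.999, 0.0, 0.0]
contact_force: [-1.0, -0.3, -0.5]
gripper_width: 0.0
```

```bash
python3 look.py 8
```

```text
13.1 [472.9 -47.1 196.1] [3.260e-02 9.995e-01 4.000e-04 4.000e-04] [-1.  -0.3 -0.5]
```

View pics/side8.png

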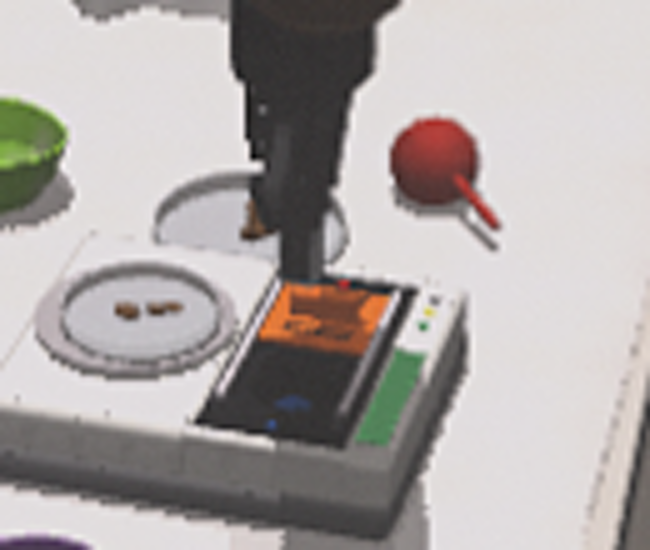

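Request:
{"name": "apply_moves", "arguments": {"increments": [[[0,-0.3,0,0,0,0,-1],[0,-0.6,0,0,0,0,-1],[0,-0.9,0,0,0,0,-1],[0,-1.0,0,0,0,0,-1],[0,-1.0,0.1,0,0,0,-1],[0,-1.0,0.25,0,0,0,-1],[0,-1.0,0.25,0,0,0,-1],[0,-1.0,0.25,0,0,0,-1]]]}}

```text
clock: 14.0
position: [466.4, -146.2, 170.2]
ee_rot: [0.032, 0.999, -0.0, -0.001]
contact_force: [0.0, -0.2, 0.1]
gripper_width: 0.1
```

```bash
python3 look.py 9
```

```text
14.0 [ 466.4 -146.2  170.2] [ 3.170e-02  9.995e-01 -1.000e-04 -1.000e-03] [ 0.  -0.2  0.1]
```

View pics/side9.png

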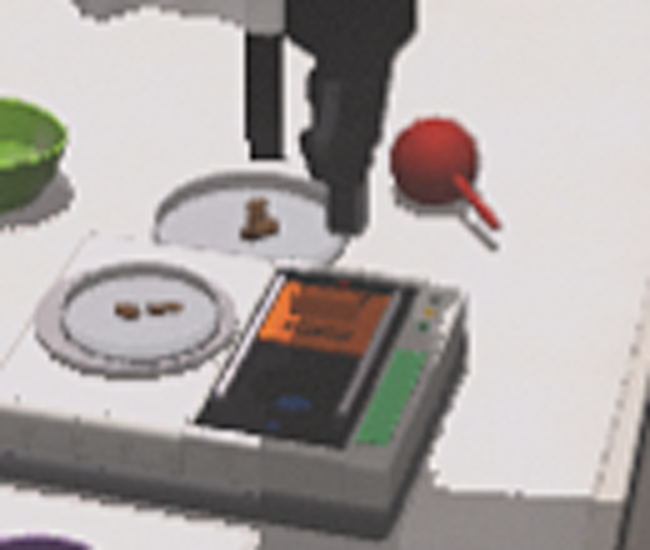

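Request:
{"name": "apply_moves", "arguments": {"increments": [[[0,0,0.1,0,0,0,-1],[0,0,0.2,0,0,0,-1],[0,0,0.3,0,0,0,-1],[0,0,0.3,0,0,0,-1],[0,0,0.3,0,0,0,-1]]]}}

```text
clock: 14.6
position: [466.5, -147.0, 140.4]
ee_rot: [0.032, 0.999, -0.0, -0.001]
contact_force: [0.3, -0.7, 0.8]
gripper_width: 0.1
```

Request:
{"name": "apply_moves", "arguments": {"increments": [[[0,0.1,0,0,0,0,-1],[0,0.2,0,0,0,0,-1],[0,0.3,0,0,0,0,-1],[0,0.4,0,0,0,0,-1],[0,0.5,0,0,0,0,-1],[0,0.6,0,0,0,0,-1],[0,0.67,0,0,0,0,-1],[0,0.7,0,0,0,0,-1]]]}}

```text
clock: 15.4
position: [471.5, -76.2, 141.1]
ee_rot: [0.032, 0.999, 0.0, 0.0]
contact_force: [1.5, -2.0, 0.6]
gripper_width: -0.3
```

```bash
python3 look.py 10
```

```text
15.4 [471.5 -76.2 141.1] [3.180e-02 9.995e-01 1.000e-04 4.000e-04] [ 1.5 -2.   0.6]
```

View pics/side10.png

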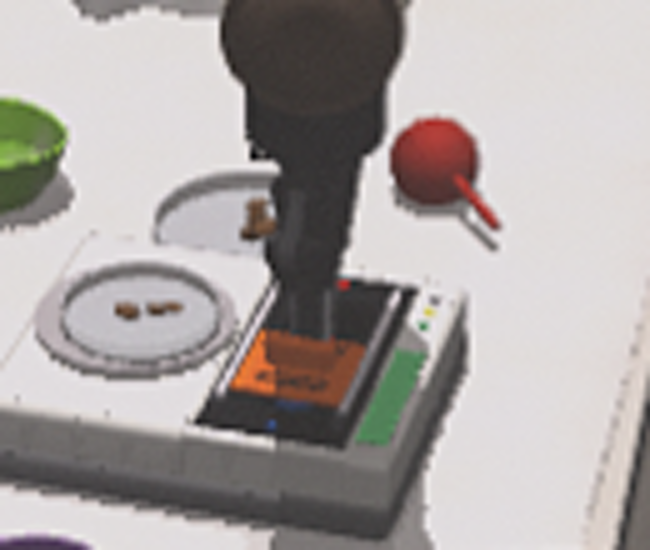

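Request:
{"name": "apply_moves", "arguments": {"increments": [[[0,0.03,0,0,0,0,-1],[0,0.06,0,0,0,0,-1],[0,0.06,0,0,0,0,-1]]]}}

```text
clock: 15.8
position: [471.3, -71.0, 140.7]
ee_rot: [0.032, 0.999, 0.0, -0.0]
contact_force: [-0.5, -0.9, -0.1]
gripper_width: 0.1
```

Request:
{"name": "apply_moves", "arguments": {"increments": [[[0,0.03,0,0,0,0,-1],[0,0.03,0,0,0,0,-1]]]}}

```text
clock: 16.0
position: [471.5, -68.0, 140.8]
ee_rot: [0.032, 0.999, -0.0, -0.0]
contact_force: [-0.5, -0.8, 0.1]
gripper_width: 0.1
```

Request:
{"name": "apply_moves", "arguments": {"increments": [[[0,0.02,0,0,0,0,-1],[0,0.02,0,0,0,0,-1]]]}}

```text
clock: 16.2
position: [471.7, -66.0, 140.8]
ee_rot: [0.032, 0.999, -0.0, -0.0]
contact_force: [-1.0, -0.4, -0.5]
gripper_width: 0.1
```

Request:
{"name": "apply_moves", "arguments": {"increments": [[[0,0.02,0,0,0,0,-1],[0,0.02,0,0,0,0,-1]]]}}

```text
clock: 16.4
position: [471.8, -64.0, 140.8]
ee_rot: [0.032, 0.999, -0.0, -0.0]
contact_force: [-0.9, -1.0, -0.8]
gripper_width: -0.3
```

```bash
python3 look.py 11
```

```text
16.4 [471.8 -64.  140.8] [ 3.230e-02  9.995e-01 -0.000e+00 -2.000e-04] [-0.9 -1.  -0.8]
```

View pics/side11.png

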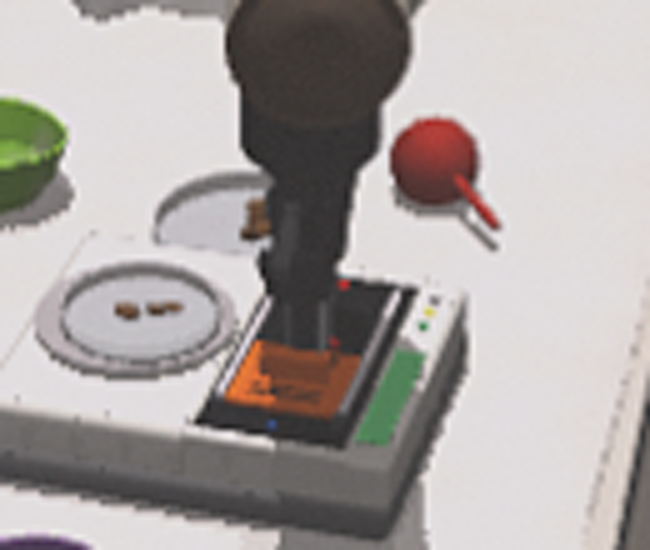

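Request:
{"name": "apply_moves", "arguments": {"increments": [[[0,0.02,0,0,0,0,-1],[0,0.02,0,0,0,0,-1]]]}}

```text
clock: 16.7
position: [471.9, -63.1, 140.9]
ee_rot: [0.032, 0.999, -0.001, -0.0]
contact_force: [1.0, -8.3, -1.1]
gripper_width: 0.1
```

Request:
{"name": "apply_moves", "arguments": {"increments": [[[0,0.02,0,0,0,0,-1],[0,0.02,0,0,0,0,-1]]]}}

```text
clock: 16.9
position: [471.9, -62.4, 140.9]
ee_rot: [0.032, 0.999, -0.002, -0.001]
contact_force: [1.6, -17.0, -2.2]
gripper_width: -0.1
```

Request:
{"name": "apply_moves", "arguments": {"increments": [[[0,0.02,0,0,0,0,-1],[0,0.02,0,0,0,0,-1]]]}}

```text
clock: 17.1
position: [471.9, -61.8, 140.9]
ee_rot: [0.032, 0.999, -0.003, -0.001]
contact_force: [4.1, -25.6, -3.4]
gripper_width: 0.0
```

Left stop reached, with the force climbing to 25 N. I'll back off, rise and move clear.

Request:
{"name": "apply_moves", "arguments": {"increments": [[[0,-0.1,0,0,0,0,-1],[0,-0.2,0,0,0,0,-1],[0,-0.2,-0.3,0,0,0,-1],[0,-0.2,-0.6,0,0,0,-1],[0,-0.2,-1.0,0,0,0,-1],[0,-0.2,-1.0,0,0,0,-1]]]}}

```text
clock: 17.7
position: [474.1, -77.8, 246.5]
ee_rot: [0.032, 0.999, 0.001, 0.006]
contact_force: [1.2, 0.4, -0.2]
gripper_width: -0.0
```

Request:
{"name": "apply_moves", "arguments": {"increments": [[[0.2,-0.2,-0.2,0,0,0,-1],[0.4,-0.5,-0.4,0,0,0,-1],[0.6,-0.7,-0.5,0,0,0,-1],[0.8,-1.0,-0.5,0,0,0,-1],[0.8,-1.0,-0.5,0,0,0,-1]]]}}

```text
clock: 18.2
position: [382.5, -174.1, 291.0]
ee_rot: [0.034, 0.999, 0.0, 0.0]
contact_force: [0.8, -0.6, -0.2]
gripper_width: -0.1
```

Request:
{"name": "apply_moves", "arguments": {"increments": [[[0,-0.3,0,0,0,0,-1],[0,-0.6,0,0,0,0,-1],[0,-1.0,0,0,0,0,-1],[0,-1.0,0,0,0,0,-1],[0,-1.0,0,0,0,0,-1]]]}}

```text
clock: 18.7
position: [378.3, -272.7, 290.2]
ee_rot: [0.033, 0.999, 0.0, -0.0]
contact_force: [-0.5, 0.7, 0.2]
gripper_width: 0.3
```

```bash
python3 look.py 12
python3 - <<'E'
from fit import *
p=arm.get_image('top'); cv2.imwrite('pics/topfull12.png',p['img'][:,:,::-1])
a=cv2.imread('pics/top0.png')[:,:,::-1].astype(int); q=arm.get_image('side'); b=cv2.imread('pics/side0.png')[:,:,::-1].astype(int)
p0=np.load('top.npy',allow_pickle=True).item()
th=[519.5,-82,-.060]
for n,im0,pp,(v0,v1,u0,u1) in(('top',a,p,(250,290,325,365)),('side',b,q,(215,260,330,385))):
    hsv=cv2.cvtColor(pp['img'],cv2.COLOR_RGB2HSV); m=(hsv[...,0]>6)&(hsv[...,0]<20)&(hsv[...,1]>140)&(hsv[...,2]>100)
    mm=np.zeros_like(m); mm[v0:v1,u0:u1]=m[v0:v1,u0:u1]; v,u=np.nonzero(mm); print(n,u.min(),u.max(),u.mean(),v.mean(),onz(pp,[u.mean(),v.mean()],61)[0])
for l in ('dish','blower','bowl','jar','tweezers'):
    for n,pp in(('top',p),('side',q)):
        print(l,n,[np.round(x['box'],1).tolist() for x in arm.outline_of(l,pp) if x['conf']>.4])
E
```

```text
18.7 [ 378.3 -272.7  290.2] [ 3.320e-02  9.994e-01  4.000e-04 -4.000e-04] [-0.5  0.7  0.2]
top 331 353 341.65822784810126 267.40253164556964 [474.35523824 -45.96867541  61.        ]
side 345 371 358.0337552742616 235.44303797468353 [477.60381196 -44.40127186  61.        ]
dish top [[291.3, 231.9, 26.6, 28.5], [358.2, 239.0, 30.1, 32.8], [274.5, 281.3, 43.7, 45.8], [425.1, 247.2, 43.4, 30.1]]
dish side [[326.7, 222.5, 29.6, 20.2], [360.8, 294.4, 45.9, 32.6], [308.5, 280.4, 31.3, 19.6], [351.7, 205.7, 41.2, 16.2]]
blower top []
blower side [[388.0, 195.8, 24.8, 16.3], [358.7, 235.7, 23.4, 16.8]]
bowl top [[437.4, 193.4, 30.4, 33.8]]
bowl side [[296.9, 193.0, 28.9, 18.6]]
jar top [[214.2, 230.9, 28.3, 33.7]]
jar side [[292.9, 325.9, 29.4, 40.6]]
tweezers top []
tweezers side [[356.6, 351.6, 38.6, 24.1]]
```

View pics/side12.png

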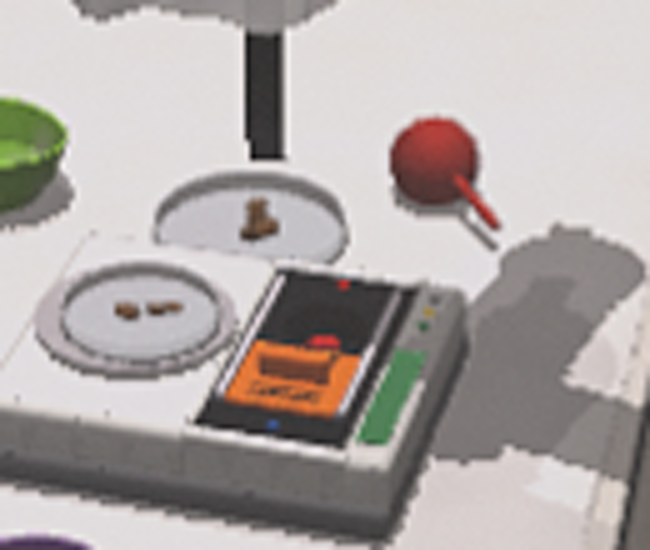

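View pics/topfull12.png

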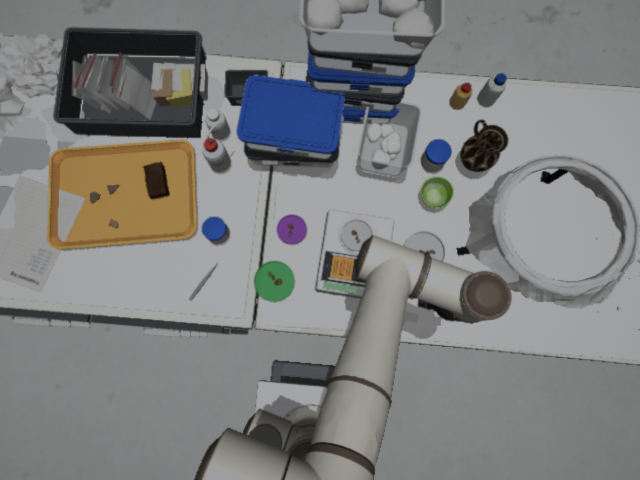

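The guard sits over the blue well: its centre is at y = -46.0, against about -46.5 for the well. The dish, blower, bowl, jar and tweezers show no visible shift, and the arm is clear.

```bash
python3 -c "
from bench import arm
print(arm.job_done())"
```

```text
the job is handed in; nothing more can be done
None
```

I zeroed the balance and handed the job in, at about 19 s of the 53 s allowed; no verdict was reported.

**What I did:** With the gripper shut, I pushed the guard's rib right until it hit the stop (8 N). I pressed the blue key down to its hard stop, about 5 mm below first contact and at up to 23 N. I held it there for about 2.9 s, then let it up. I then pushed the guard left to its stop (25 N) and moved the arm clear.

**Last checks:**
- **Guard:** it is centred over the blue well, within about 1 mm in the top view. The side view put its centre about 2 mm off that.
- **Dish and surroundings:** the dish, bowl, jar and tweezers show no visible movement. The blower looks unmoved in the side view, but the arm hid it from the top camera.
- **Red key:** I never went near it except over the closed guard, and the contact forces showed no sign of touching it.
- **Network misses:** on the final pictures, the networks missed the blower and the tweezers in the top view. In the side view one extra "blower" report was actually the guard.
- **Pose fit:** the side and top cameras disagreed by about 2 px when I fitted the balance's position. I relied on the features on the deck and on the contact forces.

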